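Open the keeping box by its hidden finger notch

ROBOT

A 6-joint arm with a two-finger parallel gripper is mounted at the origin on the work surface. World frame = base frame: x ahead of the robot, y to its left, z up, the work surface at z = 0. Lengths are in mm, angles in degrees, forces in N, time in s.
With the tool pointing down it reaches from about 300 to 850 mm from the base axis. Payload 4.2 kg.
Tool frame: the origin (TCP) lies on the centre line of the jaws, within the pads' length; the fingertips stand 14 mm ahead of it and the grasp point (between the pads) lies 5 mm behind it; x points along the fingers, y is the direction in which the jaws open and shut, and the axes are right-handed (so a half turn about x gives the same grasp; the last joint's range is limited). The gripper opens to 91 mm and grips with 3 to 60 N. Pads are 32 mm wide; open, the fingers measure 118 mm over their backs; the gripper's body (76 mm by 178 mm) begins 60 mm behind the grasp point.
Start: joints at [65.374, 18.312, 89.639, -0, 72.044, -1.146], TCP at [229.098, 527.405, 227.976] pointing down, gripper open.
Joint ranges: [-177.97, 177.97], [-48.28, 115.42], [12.27, 149.76], [-77.06, 257.06], [2.81, 150.46], [-146.56, 146.56]. Speed limits (degrees/s): [147.25, 147.25, 180, 180, 180, 180].

INTERFACE

Orientations are given as [roll, pitch, yaw] about the fixed x, y, z axes, in that order (R = Rz(yaw) Ry(pitch) Rx(roll)).
In Python, from workcell import readout, optics, env gives the robot as it stands.
- The arm moves only by the shell command python3 -m creep 'ROWS' [OPENING] [FORCE]. ROWS is JSON, a list of rows, each an object with "translation": the shift along the world's x, y, z in cm, a list of three; "delta_rot": the turn, a rotation vector about the world's x, y, z in rad, a list of three. In form: [{"translation": [dx, dy, dz], "delta_rot": [rx, ry, rz]}, ...]. A call has 1 to 5 rows; each row shifts and turns the commanded pose from where the row before left it; what a row does not reach is not made up. A row lasts 1/12 s, in which the tool goes at most 41.7 mm and 7.16 degrees, less where a joint would pass 70% of its speed; a pose out of reach is approached as far as the arm can. A call with a gripper value outside its range is refused whole. OPENING is the gripper's target within -1 to 1 (fully open at 1, half-way at 0, shut at -1), set as the call begins (- or left out, the last holds). The fingers move at their own pace and stop on an object; FORCE is the grip in N (left out, the last holds). Time passes only in rows, so rows that do not move let the fingers close. It gives the time, the measured TCP pose, the force and the opening at its end, in the units of the state.
- readout.state(): the state, without advancing time (a new reading comes with each control period).
- optics.grab_frame(name): name is "side" or "top"; returns (picture, depth): 400x640x3 uint8, red, green, blue; 400x640 float32, mm along the optical axis (not along the pixel's ray), 0 where there is no reading.
- optics.camera_params(name): a dict with "mtx" (3x3 intrinsics, pixels), "k1" (the pictures are not rectified: a ray, as slopes to the right and down, at radius r is drawn at 1 + k1 r^2 times it, then the intrinsics apply), "R" (3x3) and "t" (3): a world point X has camera coordinates R X + t. Camera axes: x right, y down, z forward; pixel columns grow to the right and rows downward; lengths in mm; the calibration is good to about 2 mm. A picture is of the moment at which its call begins. camera_params takes no time and is no camera call.
- env.job_done(): hands the job in, once; it reports no verdict.
The state is a dict: "time_s": time; "qpos": joint angles; "qvel": joint speeds; "effort": joint torques, N m; "ee_pos": TCP position; "ee_rot": TCP orientation; "force": force on the tool from outside, world axes, zero at the start; "torque": the same for the moment, N m; "gripper_width": finger opening in mm.
Only numpy, scipy, OpenCV 4.12 (cv2) and the standard library are available. Lean on these libraries where they do the work, as an engineer would, in place of code of your own. Each camera call takes 0.05 s, during which the arm holds its last target.

TASK

The sliding cover of the wooden keeping box is held shut by a release hidden under its front edge (the edge nearest the robot). Run a fingertip along the top of that edge until you find the finger notch, then press down inside the notch until the cover springs open, and take the hand away. Press and touch only: grip and lift nothing, and leave the things on and around the box where they stand.

Things in the scene. Friction and masses are not known exactly. Their poses are not given: they have to be found in the camera images.
- case: Wooden keeping box, fixed, 240 mm deep (x) by 360 wide (y) by 70 high. Origin: centre of its underside; x from the front edge to the back, y along the edge, z up. Its place and yaw vary. Behind the front edge (x -120 to -90 mm) lies the sliding cover (118 by 332 mm, top 62 mm above the table), then a fixed deck (x 20 to 120 mm, top 70 mm)
- edge_mid (a point): Middle of the front edge, a flat strip 30 mm across, on its top (70 mm high), 105 mm before the box's origin; axes as the box. In view for 70 mm each way along y, then end blocks 1.5 mm higher. In the strip is one notch of the same wood: a gap 40 mm long, across all 30 mm, open at top and front. Its centre is up to 50 mm either way from here along y, different every time
- release (a joint): Release bar: m pressed down, 0 at rest to 0.009 at its stop. Sprung: starts to move at about 4 N, takes about 7 N at the stop (plus up to 1 N rubbing), comes back by itself. The cover is let go at about 0.006; press fully home to be sure
- cover (a joint): Sliding cover: m it has slid towards the back of the box, 0 shut (caught by the release) to 0.08 open. Once let go a spring slides it open by itself in a few seconds at most, under the deck, away from the front edge; it stays open
- disc_stack: Bystander: stack of white discs, 68 mm across, 24 mm high, on the box's rear deck. Origin: centre of its underside
- colour_jar: Bystander: small jar, 40 mm across, 50 mm high, on the box's rear deck. Origin: centre of its underside
- water_bottle: Bystander: green bottle with a red cap, 62 mm across, 190 mm high, to the left (+y) of the box. Origin: centre of its underside
- wash_bowl: Bystander: blue bowl, 100 mm across, 50 mm high, left of the box near the front. Origin: centre of its underside
- flask: Bystander: pink flask, 72 mm across, 170 mm high, to the right (-y) of the box. Origin: centre of its underside
- brush: Bystander: flat brush 190 mm long, lying close to the right (-y) of the box, along its own x axis. Origin: on the table below its middle
- blank_disc: Bystander: white disc, 80 mm across, 12 mm thick, on the box's rear deck. Origin: centre of its underside
- bar_bed: Hidden fixed seat of the release bar; same origin and axes as the box. It carries the wooden release bar under the edge strip, from 113 to 90 mm before the origin and 70 mm each way from the middle; the bar's top lies 12 mm below the strip's top and can be reached only through the notch

How it is judged (in metres and radians):
On the way, in this order (a step that is already met when the one before it is completed fails the run):
1. a fingertip touches the box (its edge) while the release is still up (contact force between the fingers and case above 0.3 N and value of joint release below 0.002 m), for 0.2 s.
2. a fingertip presses the release bar down inside the notch, by more than 5 mm (value of joint release above 0.005 m and contact force between the fingers and bar_bed above 1 N), for 0.1 s.
At the end, for the whole second after the job is handed in: The cover has slid open by more than 70 of its 80 mm, the release bar is back up (within 2 mm), and the seven bystanders stand within 20 mm of where they were (value of joint cover above 0.07 m and value of joint release below 0.002 m and distance of each of disc_stack, colour_jar, water_bottle, wash_bowl, flask, brush, blank_disc from where it was at the start of the episode below 0.02 m); the robot touches nothing.
It fails at once if a thing on or around the box is knocked, lifted or carried more than 20 mm (distance of any of disc_stack, colour_jar, water_bottle, wash_bowl, flask, brush, blank_disc from where it was at the start of the episode above 0.02 m).
It also fails if it takes over 54 s, if anything falls off the work surface, if the arm or the gripper's body presses on something with over 40 N, if the wrist force passes 120 N, or if a joint passes its speed limit or range.

## Working session

There is one attempt and no reset: what is moved stays moved. The work goes in short steps, Python scripts to look and compute and a shell command to move; the robot and the scene stay as the last step left them, time stands still between calls to the robot, and variables do not carry over. Pictures are saved under pics/ and viewed, and the job is handed in when it is done.

```bash
mkdir -p pics; ls
python3 - <<'E'
from workcell import readout, optics
import cv2,numpy as np
print(readout.state())
for n in("top","side"):
    p,d=optics.grab_frame(n); cv2.imwrite(f"pics/{n}0.png",p[:,:,::-1]); np.save(f"pics/{n}0.npy",d); np.save(f"pics/{n}0rgb.npy",p)
    print(n,optics.camera_params(n))
E
```

```text
pics
{'time_s': 0.0, 'qpos': array([ 6.53772914e+01,  1.83499030e+01,  8.97071829e+01, -8.27230497e-04,
        7.20429719e+01, -1.14572129e+00]), 'qvel': array([-0.10422307, -0.11817744,  0.00662755, -0.05725922,  0.03321684,
       -0.0908157 ]), 'effort': array([ 6.48019450e-04, -4.12464058e+01, -2.31977212e+01,  7.28400098e-02,
        4.55068960e-02, -1.37370989e-04]), 'ee_pos': array([228.86802327, 526.95920358, 227.1324165 ]), 'ee_rot': array([ -90.69536628,   89.89993911, -114.17209788]), 'force': array([0.22115326, 0.37365796, 0.01203138]), 'torque': array([-0.01892373, -0.02452577,  0.00908944]), 'gripper_width': 91.07677292836776}
top {'mtx': array([[391.12372845,   0.        , 321.16489344],
       [  0.        , 391.12372845, 202.65897393],
       [  0.        ,   0.        ,   1.        ]]), 'k1': -0.0922552189482599, 'R': array([[ 0.01213189, -0.99988692,  0.00888639],
       [-0.99682821, -0.01279287, -0.07854851],
       [ 0.07865331, -0.00790526, -0.99687069]]), 't': array([  2.18928956, 615.69108516, 878.5348567 ])}
side {'mtx': array([[417.99413941,   0.        , 324.92764651],
       [  0.        , 417.99413941, 197.9105303 ],
       [  0.        ,   0.        ,   1.        ]]), 'k1': -0.005652144352582983, 'R': array([[ 0.85469843, -0.51862099,  0.02286609],
       [-0.3156025 , -0.55408301, -0.77031622],
       [ 0.41217187,  0.65117147, -0.63725196]]), 't': array([-510.80433995,  264.24658534,  777.13235935])}
```

View pics/top0.png

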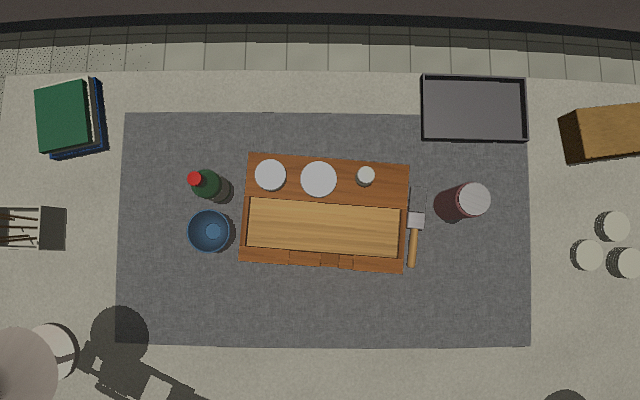

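View pics/side0.png

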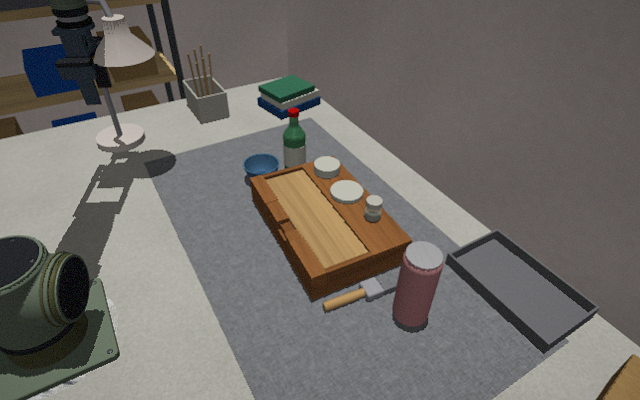

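The top view shows the box from about (238,152) to (409,272), with its front edge along the lower side and a dark patch near (328,259). The side view shows a gap near (282,225). I'll zoom in on both and rectify the strip.

```bash
cat > h.py <<'E'
import numpy as np,cv2
from workcell import optics
def ray_plane(n,uv,z):
    c=optics.camera_params(n);K=c["mtx"];D=np.array([c["k1"],0,0,0,0.])
    s=cv2.undistortPoints(np.array(uv,float).reshape(-1,1,2),K,D).reshape(-1,2)
    d=np.c_[s,np.ones(len(s))]@c["R"]; o=-c["R"].T@c["t"]
    z=np.broadcast_to(z,len(s))
    return o+d*((z-o[2])/d[:,2])[:,None]
def depth_pts(n,uv,dep):
    c=optics.camera_params(n)
    s=cv2.undistortPoints(np.array(uv,float).reshape(-1,1,2),c["mtx"],np.array([c["k1"],0,0,0,0.])).reshape(-1,2)
    return (np.c_[s,np.ones(len(s))]*np.array(dep)[:,None]-c["t"])@c["R"]
def proj(n,P):
    c=optics.camera_params(n);r,_=cv2.Rodrigues(c["R"])
    return cv2.projectPoints(np.array(P,float).reshape(-1,1,3),r,c["t"],c["mtx"],np.array([c["k1"],0,0,0,0.]))[0].reshape(-1,2)
E
python3 - <<'E'
import cv2,numpy as np
t=cv2.imread("pics/top0.png");s=cv2.imread("pics/side0.png")
a=cv2.convertScaleAbs(cv2.resize(t[235:285,230:420],None,fx=4,fy=4,interpolation=cv2.INTER_CUBIC),alpha=1.6)
b=cv2.convertScaleAbs(cv2.resize(s[160:300,235:425],None,fx=4,fy=4,interpolation=cv2.INTER_CUBIC)[:,:760],alpha=1.6)
cv2.imwrite("pics/za.png",a);cv2.imwrite("pics/zb.png",b)
E
```

```text
(no output)
```

View pics/za.png

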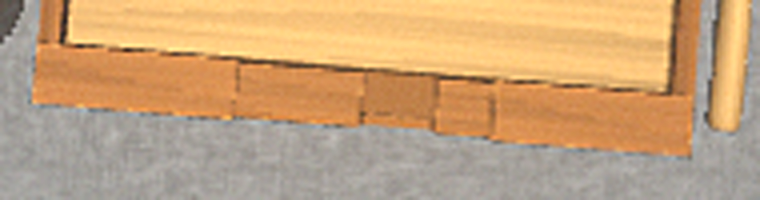

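View pics/zb.png

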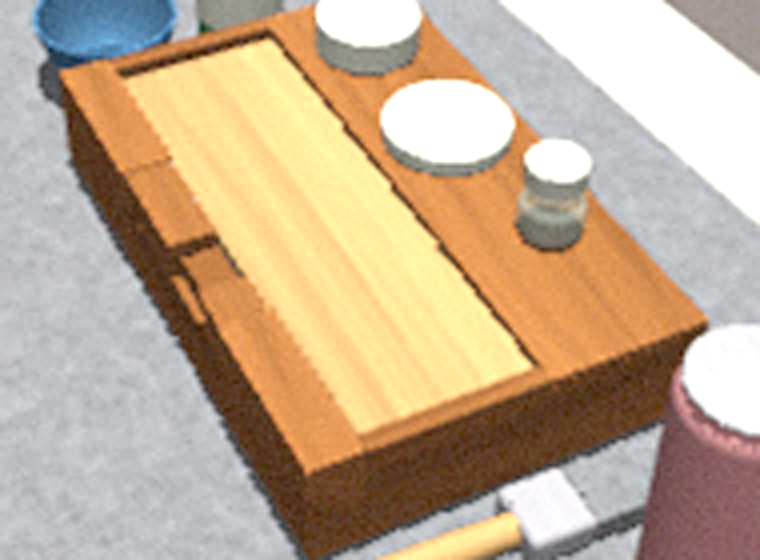

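The zoomed top view shows the 140 mm strip at x 237–495 and the notch at x 362–436. That's 74 zoomed px, which matches 40 mm. The side zoom shows the notch lower wall at about (180,250).

Run:
```python
from h import *
Z=lambda P:[(230+(x+.5)/4-.5,235+(y+.5)/4-.5) for x,y in P]
A=ray_plane("top",Z([(33,103),(690,156),(42,45),(692,96)]),71.5)
B=ray_plane("top",Z([(235,118),(495,138),(362,125),(435,131),(362,70),(437,77),(238,62),(495,80)]),70)
print(A.round(1),np.linalg.norm(A[0]-A[1]));print(B.round(1))
C=ray_plane("top",[(247.5,152),(409.5,165)],70);print(C.round(1))
ly=A[0]-A[1]
yaw=np.arctan2(-ly[0],ly[1]);print("yaw",np.degrees(yaw))
ex=np.array([np.cos(yaw),np.sin(yaw),0]);ey=np.array([-ex[1],ex[0],0])
o=(A[0]+A[1])/2+120*ex
for n,P in(("A",A),("B",B),("C",C)): print(n,np.c_[(P-o)@ex,(P-o)@ey].round(1).tolist())
print("origin",o, "edge_mid",o-105*ex)
# depth check in notch / strip
d=np.load("pics/top0.npy")
for nm,z in(("strip",(300,95)),("notch",(399,95)),("notchfront",(399,122))):
    u=Z([z]);i=[int(round(u[0][1]))],[int(round(u[0][0]))]
    print(nm,depth_pts("top",u,d[i]).round(1))
# side check: notch wall top corners
Y=lambda P:[(235+(x+.5)/4-.5,160+(y+.5)/4-.5) for x,y in P]
S=ray_plane("side",Y([(62,72),(305,470),(168,249),(215,237),(130,172)]),[71.5,71.5,70,70,70]);print(S.round(1),np.c_[(S-o)@ex,(S-o)@ey].round(1).tolist())
```

```text
[[ 483.9  189.5   71.5]
 [ 459.3 -167.7   71.5]
 [ 515.3  185.4   71.5]
 [ 491.8 -168.7   71.5]] 358.10566572144256
[[477.4  79.7  70. ]
 [468.2 -61.4  70. ]
 [474.5  10.8  70. ]
 [471.7 -28.8  70. ]
 [504.2  11.2  70. ]
 [500.9 -29.6  70. ]
 [507.7  78.6  70. ]
 [499.6 -61.2  70. ]]
[[ 722.7  175.2   70. ]
 [ 698.6 -185.2   70. ]]
yaw -3.9332357162102163
A [[-120.0, 179.1], [-120.0, -179.1], [-88.3, 177.0], [-87.5, -177.8]]
B [[-118.9, 69.0], [-118.4, -72.4], [-117.1, 0.1], [-117.2, -39.6], [-87.5, 2.5], [-88.0, -38.4], [-88.7, 70.0], [-87.2, -70.0]]
C [[119.3, 181.1], [119.9, -180.1]]
origin [591.31665264   2.67952227  71.5       ] edge_mid [486.56396364   9.88189317  71.5       ]
strip [[490.3  44.7  70. ]]
notch [[490.   -9.5  55.2]]
notchfront [[474.2 -10.1  42.8]]
[[ 490.1  191.    71.5]
 [ 463.4 -165.2   71.5]
 [ 476.1   11.5   70. ]
 [ 503.5    7.3   70. ]
 [ 486.2   82.6   70. ]] [[-113.9, 181.0], [-116.1, -176.3], [-115.5, 0.9], [-87.9, -1.4], [-110.3, 72.5]]
```

The box measures consistently: yaw is -3.9°, the edge is 358 mm against 360, and the notch centre is at box y of about -19. The notch is therefore near world (489,-9). I'll close the hand and travel above the bottle to the strip left of the notch, with the jaws along the edge.

```bash
python3 -m creep '[{"translation":[1.8,-3.3,0.8],"delta_rot":[0,0,0.114]},{"translation":[1.8,-3.3,0.8],"delta_rot":[0,0,0.114]},{"translation":[1.8,-3.3,0.8],"delta_rot":[0,0,0.114]},{"translation":[1.8,-3.3,0.8],"delta_rot":[0,0,0]},{"translation":[1.8,-3.3,0.8],"delta_rot":[0,0,0]}]' -1 10
```

```text
time_s: 0.52
ee_pos: [319.3, 360.7, 267.9]
ee_rot: [-121.6, 90.0, -125.5]
force: [1.2, 0.1, 0.1]
gripper_width: 60.6
```

```bash
python3 -m creep '[{"translation":[1.8,-3.4,0],"delta_rot":[0,0,0]},{"translation":[1.8,-3.4,0],"delta_rot":[0,0,0]},{"translation":[1.8,-3.4,0],"delta_rot":[0,0,0]},{"translation":[1.8,-3.4,0],"delta_rot":[0,0,0]},{"translation":[1.8,-3.4,0],"delta_rot":[0,0,0]}]' -1
python3 -m creep '[{"translation":[1.8,-3.6,0],"delta_rot":[0,0,0]},{"translation":[1.8,-3.6,-1],"delta_rot":[0,0,0]},{"translation":[1.8,-3.6,-1],"delta_rot":[0,0,0]},{"translation":[1.8,-3.6,-1],"delta_rot":[0,0,0]},{"translation":[0,0,-3],"delta_rot":[0,0,0]}]' -1
```

```text
time_s: 0.93
ee_pos: [409.3, 190.5, 267.8]
ee_rot: [-178.2, 90.0, 177.9]
force: [-0.0, -0.1, 0.1]
gripper_width: 27.7
time_s: 1.35
ee_pos: [486.3, 42.9, 210.2]
ee_rot: [-9.7, 89.4, -13.9]
force: [1.9, 0.4, -0.6]
gripper_width: 0.5
```

```bash
python3 -m creep '[{"translation":[0,-0.3,-3],"delta_rot":[0,0,0]},{"translation":[0,0,-3],"delta_rot":[0,0,0]},{"translation":[0,0,-3],"delta_rot":[0,0,0]},{"translation":[0,0,-1],"delta_rot":[0,0,0]},{"translation":[0,0,0],"delta_rot":[0,0,0]}]' -1
python3 -m creep '[{"translation":[0,0,0],"delta_rot":[0,0,0]},{"translation":[0,0,0],"delta_rot":[0,0,0]},{"translation":[0,0,0],"delta_rot":[0,0,0]}]' -1
python3 - <<'E'
from workcell import readout, optics
import cv2
s=readout.state();print(s["force"],s["ee_pos"])
for n in("top","side"):
    p,d=optics.grab_frame(n); c=p[170:300,230:420] if n=="top" else p[100:300,205:425]
    f=4 if n=="top" else 3
    cv2.imwrite(f"pics/{n}1.png",cv2.convertScaleAbs(cv2.resize(c[:,:,::-1],None,fx=f,fy=f,interpolation=cv2.INTER_CUBIC),alpha=1.6))
E
```

```text
time_s: 1.77
ee_pos: [478.6, 45.1, 104.9]
ee_rot: [-173.0, 89.6, -176.9]
force: [-0.5, 0.1, 0.6]
gripper_width: 0.5
time_s: 2.02
ee_pos: [482.1, 45.5, 109.3]
ee_rot: [9.7, 89.8, 5.9]
force: [-0.9, 0.3, 0.8]
gripper_width: 0.3
[-0.85733117  0.27051998  0.77731768] [482.12947934  45.54352477 109.26473624]
```

View pics/side1.png

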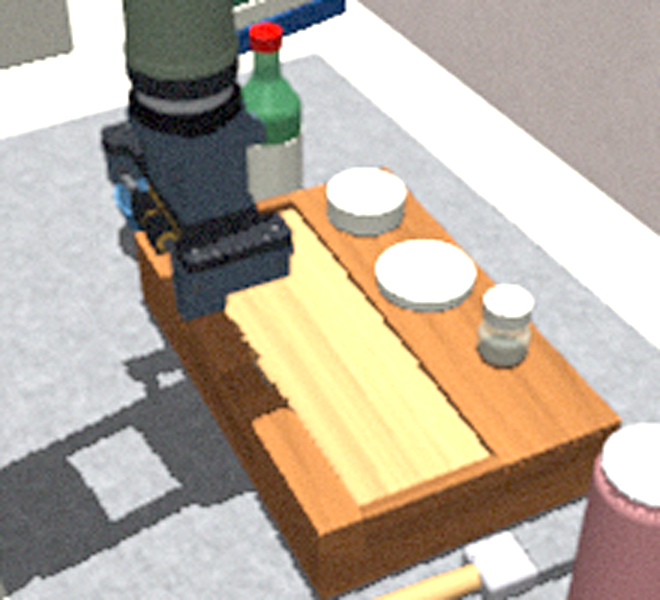

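View pics/top1.png

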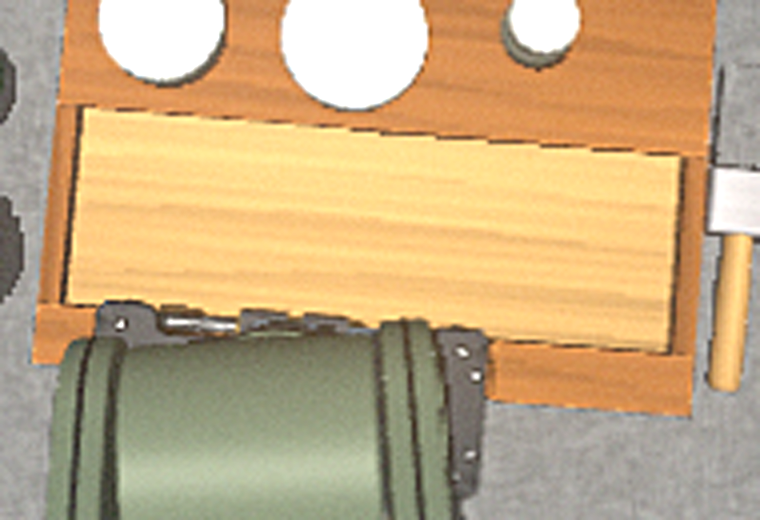

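The hand stands over the front edge left of the notch, with its wide body along the edge and the bystanders clear. The fingers are hidden in both views. Next I'll lower it gently onto the strip.

```bash
python3 -m creep '[{"translation":[0.1,0,-1],"delta_rot":[0,0,0]},{"translation":[0,0,-0.8],"delta_rot":[0,0,0]},{"translation":[0,0,0],"delta_rot":[0,0,0]},{"translation":[0,0,0],"delta_rot":[0,0,0]},{"translation":[0,0,0],"delta_rot":[0,0,0]}]' -1
python3 -m creep '[{"translation":[0,0,-0.1],"delta_rot":[0,0,0]},{"translation":[0,0,-0.1],"delta_rot":[0,0,0]},{"translation":[0,0,0],"delta_rot":[0,0,0]},{"translation":[0,0,0],"delta_rot":[0,0,0]}]' -1
```

```text
time_s: 2.53
ee_pos: [482.0, 45.4, 89.7]
ee_rot: [177.3, 90.0, 173.4]
force: [0.5, 0.1, -0.0]
gripper_width: 0.4
time_s: 2.87
ee_pos: [482.1, 45.4, 88.0]
ee_rot: [56.2, 90.0, 52.3]
force: [-0.0, -0.1, -0.1]
gripper_width: 0.6
```

```bash
python3 -m creep '[{"translation":[0,0,-0.1],"delta_rot":[0,0,0]},{"translation":[0,0,-0.1],"delta_rot":[0,0,0]},{"translation":[0,0,0],"delta_rot":[0,0,0]},{"translation":[0,0,0],"delta_rot":[0,0,0]}]' -1
python3 -m creep '[{"translation":[0,0,-0.1],"delta_rot":[0,0,0]},{"translation":[0,0,0],"delta_rot":[0,0,0]},{"translation":[0,0,0],"delta_rot":[0,0,0]}]' -1
```

```text
time_s: 3.2
ee_pos: [482.0, 45.4, 85.9]
ee_rot: [162.0, 90.0, 158.1]
force: [-0.1, -0.4, 0.3]
gripper_width: 0.1
time_s: 3.45
ee_pos: [482.1, 45.4, 84.9]
ee_rot: [145.3, 90.0, 141.5]
force: [0.4, -0.0, -0.2]
gripper_width: 0.2
```

```bash
python3 -m creep '[{"translation":[0,0,-0.1],"delta_rot":[0,0,0]},{"translation":[0,0,0],"delta_rot":[0,0,0]},{"translation":[0,0,0],"delta_rot":[0,0,0]}]' -1
python3 -m creep '[{"translation":[0,0,-0.05],"delta_rot":[0,0,0]},{"translation":[0,0,0],"delta_rot":[0,0,0]},{"translation":[0,0,0],"delta_rot":[0,0,0]}]' -1
```

```text
time_s: 3.7
ee_pos: [482.2, 45.4, 84.3]
ee_rot: [22.5, 90.0, 18.6]
force: [-0.6, 0.3, 2.5]
gripper_width: 0.6
time_s: 3.95
ee_pos: [482.3, 45.4, 84.2]
ee_rot: [15.7, 90.0, 11.8]
force: [-1.8, -0.4, 8.1]
gripper_width: 0.3
```

Contact came at TCP z 84.2, so the tip is at 70, as it should be for the strip. I'll ease the pressure slightly and slide along the edge toward the notch.

```bash
python3 -m creep '[{"translation":[0,0,0.03],"delta_rot":[0,0,0]},{"translation":[-0.03,-0.5,0],"delta_rot":[0,0,0]},{"translation":[-0.03,-0.5,0],"delta_rot":[0,0,0]},{"translation":[-0.03,-0.5,0],"delta_rot":[0,0,0]},{"translation":[-0.03,-0.5,0],"delta_rot":[0,0,0]}]' -1
python3 -m creep '[{"translation":[-0.03,-0.5,0],"delta_rot":[0,0,0]},{"translation":[-0.04,-0.5,0],"delta_rot":[0,0,0]},{"translation":[-0.04,-0.5,0],"delta_rot":[0,0,0]},{"translation":[0,0,0],"delta_rot":[0,0,0]},{"translation":[0,0,0],"delta_rot":[0,0,0]}]' -1
python3 -m creep '[{"translation":[-0.03,-0.5,0],"delta_rot":[0,0,0]},{"translation":[-0.03,-0.5,0],"delta_rot":[0,0,0]},{"translation":[0,0,0],"delta_rot":[0,0,0]},{"translation":[0,0,0],"delta_rot":[0,0,0]}]' -1
```

```text
time_s: 4.37
ee_pos: [481.7, 25.4, 84.2]
ee_rot: [34.0, 89.9, 30.1]
force: [0.3, 3.5, 6.1]
gripper_width: 0.5
time_s: 4.78
ee_pos: [480.5, 9.6, 84.2]
ee_rot: [-7.0, 89.9, -10.9]
force: [-0.4, 0.7, 5.6]
gripper_width: 0.8
time_s: 5.12
ee_pos: [478.6, -0.3, 83.3]
ee_rot: [-164.9, 89.9, -168.8]
force: [-0.0, 0.8, 1.1]
gripper_width: 0.5
```

The tip began dropping at TCP y ≈ 0, which is where the left wall of the notch was measured. Now to the notch centre, with a check for zero force.

```bash
python3 -m creep '[{"translation":[0.03,-0.5,0],"delta_rot":[0,0,0]},{"translation":[0.03,-0.4,0],"delta_rot":[0,0,0]},{"translation":[0,0,0],"delta_rot":[0,0,0]},{"translation":[0,0,0],"delta_rot":[0,0,0]}]' -1
python3 -m creep '[{"translation":[0,0,-0.3],"delta_rot":[0,0,0]},{"translation":[0,0,-0.3],"delta_rot":[0,0,0]},{"translation":[0,0,0],"delta_rot":[0,0,0]},{"translation":[0,0,0],"delta_rot":[0,0,0]}]' -1
```

```text
time_s: 5.45
ee_pos: [479.8, -8.9, 83.7]
ee_rot: [166.1, 90.0, 162.1]
force: [-0.4, 0.4, -0.3]
gripper_width: 0.3
time_s: 5.78
ee_pos: [479.5, -8.5, 77.4]
ee_rot: [175.5, 90.0, 171.7]
force: [0.8, -0.3, 1.1]
gripper_width: 0.5
```

```bash
python3 -m creep '[{"translation":[0,0,-0.2],"delta_rot":[0,0,0]},{"translation":[0,0,-0.2],"delta_rot":[0,0,0]},{"translation":[0,0,0],"delta_rot":[0,0,0]},{"translation":[0,0,0],"delta_rot":[0,0,0]}]' -1
python3 -m creep '[{"translation":[0,0,-0.2],"delta_rot":[0,0,0]},{"translation":[0,0,-0.1],"delta_rot":[0,0,0]},{"translation":[0,0,0],"delta_rot":[0,0,0]},{"translation":[0,0,0],"delta_rot":[0,0,0]}]' -1
```

```text
time_s: 6.12
ee_pos: [479.7, -8.6, 73.6]
ee_rot: [169.2, 90.0, 165.3]
force: [0.8, 0.7, 0.5]
gripper_width: 0.5
time_s: 6.45
ee_pos: [480.1, -8.6, 71.2]
ee_rot: [8.7, 90.0, 4.9]
force: [-1.5, 0.1, 5.6]
gripper_width: 0.6
```

Contact with the bar came at about TCP z 72, matching the 12 mm depth, and the force is the expected ~5 N. I'll press on.

```bash
python3 -m creep '[{"translation":[0,0,-0.15],"delta_rot":[0,0,0]},{"translation":[0,0,-0.15],"delta_rot":[0,0,0]},{"translation":[0,0,-0.1],"delta_rot":[0,0,0]},{"translation":[0,0,0],"delta_rot":[0,0,0]},{"translation":[0,0,0],"delta_rot":[0,0,0]}]' -1
python3 -m creep '[{"translation":[0,0,-0.15],"delta_rot":[0,0,0]},{"translation":[0,0,-0.15],"delta_rot":[0,0,0]},{"translation":[0,0,0],"delta_rot":[0,0,0]},{"translation":[0,0,0],"delta_rot":[0,0,0]},{"translation":[0,0,0],"delta_rot":[0,0,0]}]' -1
```

```text
time_s: 6.87
ee_pos: [480.0, -8.6, 67.2]
ee_rot: [10.6, 90.0, 6.7]
force: [-1.6, 0.5, 5.0]
gripper_width: 0.4
time_s: 7.28
ee_pos: [480.0, -8.6, 64.1]
ee_rot: [9.8, 90.0, 5.9]
force: [-0.2, 0.7, 5.5]
gripper_width: 0.4
```

```bash
python3 -m creep '[{"translation":[0,0,-0.1],"delta_rot":[0,0,0]},{"translation":[0,0,-0.05],"delta_rot":[0,0,0]},{"translation":[0,0,0],"delta_rot":[0,0,0]},{"translation":[0,0,0],"delta_rot":[0,0,0]},{"translation":[0,0,0],"delta_rot":[0,0,0]}]' -1
python3 - <<'E'
from workcell import optics
import cv2
p,d=optics.grab_frame("top")
cv2.imwrite("pics/top2.png",cv2.convertScaleAbs(cv2.resize(p[140:300,230:420,::-1],None,fx=3,fy=3),alpha=1.6))
E
```

```text
time_s: 7.7
ee_pos: [480.0, -8.6, 63.1]
ee_rot: [8.0, 90.0, 4.1]
force: [-2.5, -0.9, 8.7]
gripper_width: 0.7
```

View pics/top2.png

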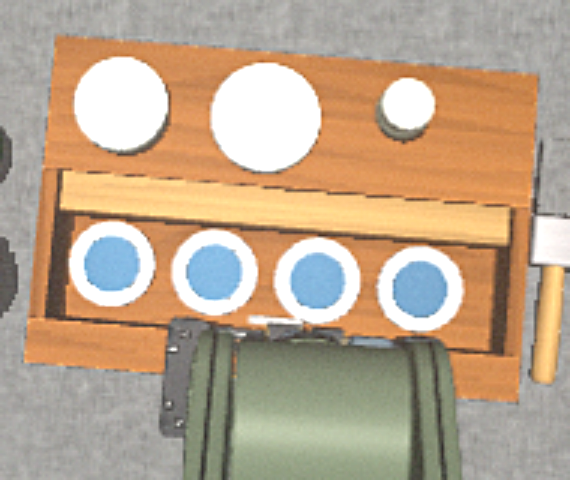

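The bar is at its stop and the cover has slid back. Four blue-and-white dishes now show at y≈270 in the crop, and only a ~40 mm band of cover is still visible. I'll take the hand straight up and away.

```bash
python3 -m creep '[{"translation":[0,0,0.5],"delta_rot":[0,0,0]},{"translation":[0,0,1],"delta_rot":[0,0,0]},{"translation":[0,0,1.5],"delta_rot":[0,0,0]},{"translation":[0,0,3],"delta_rot":[0,0,0]},{"translation":[0,0,3],"delta_rot":[0,0,0]}]' -1
python3 -m creep '[{"translation":[-1,0,3],"delta_rot":[0,0,0]},{"translation":[-2,0,3],"delta_rot":[0,0,0]},{"translation":[-2,0,2],"delta_rot":[0,0,0]},{"translation":[-2,0,1],"delta_rot":[0,0,0]},{"translation":[-2,0,0],"delta_rot":[0,0,0]}]' -1
python3 -m creep '[{"translation":[-1,0,0],"delta_rot":[0,0,0]},{"translation":[0,0,0],"delta_rot":[0,0,0]},{"translation":[0,0,0],"delta_rot":[0,0,0]},{"translation":[0,0,0],"delta_rot":[0,0,0]},{"translation":[0,0,0],"delta_rot":[0,0,0]}]' -1
python3 - <<'E'
from workcell import optics,readout
import cv2
from h import *
for n in("top","side"):
    p,d=optics.grab_frame(n); c=p[135:285,170:500] if n=="top" else p[90:340,185:475]
    cv2.imwrite(f"pics/{n}3.png",cv2.convertScaleAbs(cv2.resize(c[:,:,::-1],None,fx=2.4 if n=="top" else 2,fy=2.4 if n=="top" else 2),alpha=1.5))
    q=np.load(f"pics/{n}0rgb.npy")
    if n=="top":
        df=cv2.absdiff(p,q).max(2); 
        for nm,(u,v) in dict(stack=(270,175),disc=(318,179),jar=(366,176),bottle=(194,178),bowl=(209,231),flask=(474,198),brush=(415,230)).items():
            w=df[v-18:v+18,u-18:u+18]; print(nm,"diff>40 px:",(w>40).sum())
        u,v=328,256; print("notch pt",depth_pts("top",[(u,v)],[d[v,u]]).round(1), "cover front z/x")
        for v in range(190,225,2): print(v,depth_pts("top",[(325,v)],[d[v,325]]).round(0).tolist())
print(readout.state()["ee_pos"],readout.state()["force"])
E
```

```text
time_s: 8.17
ee_pos: [478.7, -8.6, 152.1]
ee_rot: [179.8, 89.8, 176.0]
force: [0.8, 0.0, -0.5]
gripper_width: 0.4
time_s: 8.58
ee_pos: [390.3, -8.7, 244.4]
ee_rot: [1.7, 89.7, -2.2]
force: [0.4, 0.2, -0.3]
gripper_width: 0.8
time_s: 9.0
ee_pos: [380.7, -8.6, 241.8]
ee_rot: [170.2, 90.0, 166.3]
force: [0.1, -0.1, -0.8]
gripper_width: 0.5
stack diff>40 px: 0
disc diff>40 px: 0
jar diff>40 px: 0
bottle diff>40 px: 0
bowl diff>40 px: 0
flask diff>40 px: 0
brush diff>40 px: 44
notch pt [[495.4  -6.3  58.8]] cover front z/x
190 [[639.0, 2.0, 79.0]]
192 [[634.0, 2.0, 82.0]]
194 [[630.0, 2.0, 81.0]]
196 [[627.0, 2.0, 69.0]]
198 [[622.0, 2.0, 69.0]]
200 [[618.0, 2.0, 71.0]]
202 [[614.0, 2.0, 70.0]]
204 [[610.0, 2.0, 62.0]]
206 [[605.0, 2.0, 62.0]]
208 [[601.0, 2.0, 61.0]]
210 [[597.0, 2.0, 62.0]]
212 [[592.0, 1.0, 61.0]]
214 [[588.0, 1.0, 63.0]]
216 [[586.0, 0.0, 6.0]]
218 [[581.0, 0.0, 5.0]]
220 [[576.0, 0.0, 7.0]]
222 [[572.0, 0.0, 11.0]]
224 [[567.0, 0.0, 14.0]]
[380.49726619  -8.61475025 241.86778888] [-0.30821924 -0.35848693 -0.80726948]
```

View pics/top3.png

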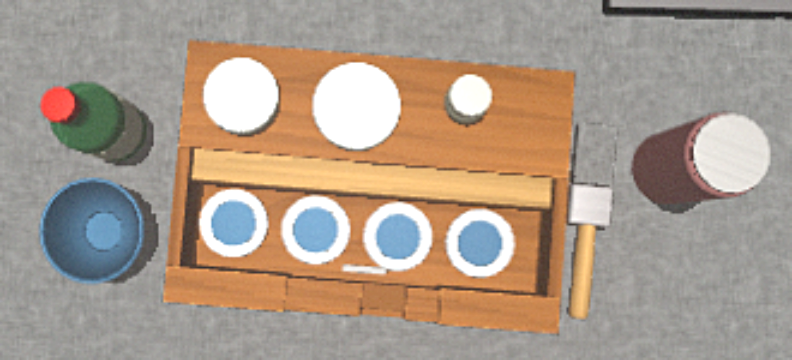

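View pics/side3.png

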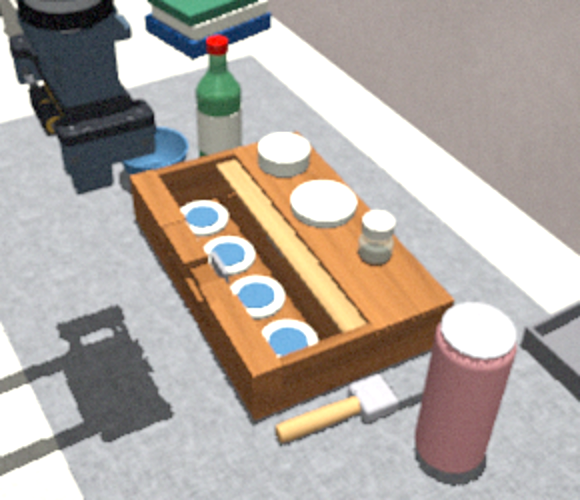

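The cover front is now near world x 587 (box x about -9, so ~80 mm open). The notch floor reads 58.8 mm, so the bar is back up. The brush window showed a few changed pixels, so I'll check it before handing in.

Run:
```python
from workcell import optics
from h import *
p,d=optics.grab_frame("top");q=np.load("pics/top0rgb.npy")
y,x=np.where(cv2.absdiff(p,q).max(2)[212:248,397:433]>40);print("changed cols",x.min()+397,x.max()+397)
print("brush cols 408+:",(cv2.absdiff(p,q).max(2)[180:275,406:430]>40).sum())
```

```text
changed cols 397 399
brush cols 408+: 0
```

The changed pixels are at columns 397–399, inside the box where the cover used to be. The brush hasn't moved, so I'm handing in.

```bash
python3 -c "
from workcell import env
print(env.job_done())"
```

```text
the job is handed in; nothing more can be done
None
```

The cover is open and the job is handed in. I touched the front edge with the closed fingertips and slid along it to the notch. There I pressed the release down to its stop, about 9 mm at roughly 9 N, and withdrew the hand. The clock read about 9 s at the last reading.

Last checks before handing in:
- **Cover:** it had slid about 80 mm, measured from depth.
- **Release bar:** the notch floor read 58.8 mm against 58 mm at rest, so the bar is back up, within the roughly 2 mm calibration error.
- **Bystanders:** the top view showed no change at any of the seven. The few changed pixels near the brush turned out to be inside the box, where the cover had been.
- **Robot:** the hand was clear in the air, with no load on it beyond sensor noise.

Two early readings disagreed with the rest. In the first top view, depth put the notch floor at 55 mm, and the side camera placed the box edge about 5 mm further back than the top camera. I used the top camera's position, and touch confirmed the strip and bar heights and where the notch starts.

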